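# Close the polishing barrel and hold its locking collar home

### The job

Close the polishing barrel: set the red tapered bung into its neck, then put the knurled brass collar over it and turn the collar until its hidden keyways drop over the pins on the neck. Push the collar fully home against the sprung orange seal and finish while still holding it there, pressed down, so that I can fit the locking clip; leave the other things on the bench where they are.

Things in the scene. Friction and masses are not known exactly. Their poses are not given: they have to be found in the camera images.
- barrel: Black rubber polishing barrel, 100 mm across, standing upright, fixed in a 130 x 130 mm plywood stand; it cannot move or turn. Origin: centre of the stand's underside, on the bench (z = 0); z up along its axis. Solid up to a steel flange 67 mm across, top 112 mm above the bench.
- neck_mouth (a point): Centre of the rim of the barrel's round steel neck, 150 mm above the bench, on the axis; axes as the barrel. The neck rises from 112 mm, is 42 mm outside (top edge bevelled to 40 mm), with an open bore 33 mm across at the mouth, 31.5 mm below.
- pins (a point): Point on the barrel's axis level with the pins' centres, 142 mm above the bench; axes as the barrel. Three steel pins 5 mm thick stand out level from the neck, 120 degrees apart, one along this x axis; their ends are 25.5 mm from the axis.
- seal (a joint): How far the sprung orange seal ring round the neck (57 mm outside, below the pins) is pressed down, in m. 0 = free, its top 136 mm above the bench; 0.005 with the collar fully home. It takes about 3 N to start and 10 N at 5 mm, so the collar's own weight does not press it; when let go it springs back and lifts the collar.
- bung: Red rubber bung standing on its small end, 53 mm high, 0.05 kg. Origin: centre of its underside, z up. Tapers from 24 mm across at the bottom to 30 mm at 26 mm height; then a flange 38 mm across, 5 mm thick, that rests on the neck's rim; then a black grip knob 16 mm across from 31 to 53 mm height. Seated, its origin is 124 mm above the bench.
- collar: Knurled brass locking collar, open side down, 60 mm outside, 29 mm high, about 0.16 kg. Origin: centre of its lower edge, z up. Skirt bore 46 mm, cut by three straight keyways 9 mm wide, 120 degrees apart, over the skirt's full height. They are hidden inside; nothing outside marks their angle, so turning up to 120 degrees one way is sure to meet the pins.
- collar_top (a point): Centre of the collar's top face, 29 mm above its origin. The top is a web 5 mm thick with a 27 mm hole for the bung's knob. Height of this point above the bench: 173.5 mm when the collar rests on the pins, not keyed; 165 mm when dropped over them onto the free seal; 160 mm fully home, the web on the bung's flange (a hard stop).
- bench_block: Bystander: flat steel block, 100 x 100 x 20 mm; origin at its underside.
- dish: Bystander: white ceramic dish, 100 mm across, 30 mm high; origin at its underside.
- gem_pot: Bystander: clear pot with a blue lid, 36 mm across, 25 mm high; origin at its underside.
- needle_file: Bystander: needle file with a blue handle lying on the bench, 180 mm long along its x axis, 7 mm high; origin in the middle of its underside.
- flux_bottle: Bystander: amber bottle with a red cap, 40 mm across, 110 mm high; origin at its underside.
- tool_jar: Bystander: glass jar of tools, 80 mm across, 95 mm high, tools up to 170 mm; origin at its underside.
There are look-alikes about, which are no part of the job. Several things look just like the bung: the one meant starts nearest to the robot's base.

How it is judged (in metres and radians):
On the way, in this order (a step that is already met when the one before it is completed fails the run):
1. the bung is set down in the barrel's neck (z of bung in the frame of barrel below 0.1265 m and horizontal distance between bung and neck_mouth below 0.004 m and angle between bung's own z axis and vertical below 0.1 rad), for 0.2 s.
2. the collar has dropped over the pins on the neck, over the bung (all of step 1 and horizontal distance between collar and neck_mouth below 0.0035 m and angle between collar's own z axis and vertical below 0.08 rad and z of collar in the frame of barrel below 0.1385 m), for 0.1 s.
At the end, for the whole second after the job is handed in: Bung in the neck (flange within 2.5 mm of the rim, 4 mm of the axis, upright). Collar keyed on the pins, within 2 mm of fully home and 3.5 mm of the axis, upright, still; seal pressed over 3 mm; the fingers still pressing on the collar with over 2 N. Bystanders not moved 30 mm (all of step 1 and horizontal distance between collar and neck_mouth below 0.0035 m and angle between collar's own z axis and vertical below 0.08 rad and z of collar in the frame of barrel between 0.127 and 0.133 m and value of joint seal above 0.003 m and contact force between the fingers and collar above 2 N and linear speed of collar below 0.02 m/s); the arm keeps its last pose, push and grip.
It fails at once if one of the other things on the bench is moved by more than 30 mm (distance of any of bench_block, dish, gem_pot, needle_file, flux_bottle, tool_jar from where it was at the start of the episode above 0.03 m).
It also fails if it takes over 64 s, if anything falls off the work surface, if the arm or the gripper's body presses on something with over 40 N, if the wrist force passes 120 N, or if a joint passes its speed limit or range.

### The arm

A 6-joint arm with a two-finger parallel gripper is mounted at the origin on the work surface. World frame = base frame: x ahead of the robot, y to its left, z up, the work surface at z = 0. Lengths are in mm, angles in rad, forces in N, time in s.
With the tool pointing down it reaches from about 300 to 750 mm from the base axis. Payload 8.5 kg.
Tool frame: the origin (TCP) lies at the very end of the fingers, on their centre line; the grasp point (between the pads) lies 19 mm behind it; z points along the fingers, y is the line along which they close (so a half turn about z gives the same grasp; the last joint's range is limited). The gripper opens to 88 mm and grips with 3 to 60 N. Pads are 18 mm wide; open, the fingers measure 123 mm over their backs; the gripper's body (75 mm by 187 mm) begins 45 mm behind the grasp point.
Start: joints at [-0.215, 0.381, 1.297, -0, 1.464, -0.215], TCP at [549.982, 0.002, 238.748] pointing down, gripper open.
Joint ranges: [-3.11, 3.11], [-0.89, 2.33], [0.22, 2.48], [-1.42, 4.56], [0.17, 2.85], [-2.88, 2.88]. Speed limits (rad/s): [2.39, 2.39, 3.14, 3.14, 3.14, 3.14].

### API

Orientations are given as a unit quaternion [x, y, z, w].
In Python, from rig import status, viewer, job gives the robot as it stands.
- The arm moves only by the tool carry_out, never from a script. Its argument "plan" is a list of rows, each an object of numbers: "x", "y", "z": the shift along the world's x, y, z in cm; "rx", "ry", "rz": the turn, a rotation vector about the world's x, y, z in degrees; "claw": the opening in per cent of the stroke, from 0 (shut) to 100 (fully open). A call has 1 to 12 rows; each row shifts and turns the commanded pose from where the row before left it; what a row does not reach is not made up. A row lasts 1/10 s, in which the tool goes at most 50 mm and 8.59 degrees, less where a joint would pass 70% of its speed; a pose out of reach is approached as far as the arm can. A call with a gripper value outside its range is refused whole. The fingers move at their own pace and stop on an object; "force" is the grip in N (left out, the last holds). Time passes only in rows, so rows that do not move let the fingers close. It gives the time, the measured TCP pose, the force, the opening and the grip force at its end, in the units of the state.
- status.sense(): the state, without advancing time (a new reading comes with each control period).
- viewer.snapshot(name): name is "scene" or "side" or "wrist"; returns a dict with "image" (420x560x3 uint8, red, green, blue), "range_z" (420x560 float32, mm along the optical axis (not along the pixel's ray), 0 where there is no reading), "fov_y" (degrees; the focal length in pixels is half the picture's height over the tangent of half this angle, whatever the lens; pixels are square), "cx", "cy" (the principal point, pixels), "world_to_cam" (4x4, takes a point from world to camera coordinates). Camera axes: x right, y up, looking along -z (the intrinsics and any distortion apply to the point x, -y, -z); pixel columns grow to the right and rows downward; lengths in mm; the calibration is good to about 2 mm. The wrist camera is an equidistant fisheye: a pixel r from the principal point sees the ray r / f radians off the axis. A picture is of the moment at which its call begins.
- job.sign_off(): hands the job in; it is judged then, once.
The state is a dict: "t": time; "joint_positions": joint angles; "joint_vel": joint speeds; "effort": joint torques, N m; "tool_pos": TCP position; "tcp_rot": TCP orientation; "ft_force": force on the tool from outside, world axes, zero at the start; "torque": the same for the moment, N m; "opening": finger opening in mm; "finger_force": force on a finger pad.
Only numpy, scipy, OpenCV 4.12 (cv2) and the standard library are available. Lean on these libraries where they do the work, as an engineer would, in place of code of your own. Each camera call takes 0.05 s, during which the arm holds its last target. There are 200 camera calls.

## Working session

There is one attempt and no reset: what is moved stays moved. The work goes in short steps, Python scripts to look and compute and a tool call to move; the robot and the scene stay as the last step left them, time stands still between calls to the robot, and variables do not carry over. Pictures are saved under pics/ and viewed, at most 10 in all, crops included, and the job is handed in when it is done.

Besides the shell and the picture viewer there is one more tool, called after ">>>" as name(argument=value, ...) on one line, values as JSON. carry_out: Moves the arm, as the interface text tells. Its arguments: {"type":"object","properties":{"plan":{"type":"array"},"force":{"type":"number"}},"required":["plan"]}

```bash
mkdir -p pics && cat > h.py <<'E'
import numpy as np, cv2
from rig import status, viewer, job
def snap(n,f=None):
    s=viewer.snapshot(n)
    if f: cv2.imwrite('pics/'+f,cv2.cvtColor(s['image'],cv2.COLOR_RGB2BGR))
    return s
def cloud(s,n):
    """world point per pixel from depth"""
    H,W=s['range_z'].shape; f=H/2/np.tan(np.radians(s['fov_y'])/2)
    v,u=np.mgrid[0:H,0:W].astype(float); x=(u-s['cx'])/f; y=(v-s['cy'])/f
    if n=='wrist':
        r=np.hypot(x,y)+1e-9; k=np.tan(r)/r; x=x*k; y=y*k
    z=s['range_z']; P=np.stack([x*z,-y*z,-z,np.ones_like(z)],-1)
    Q=P@np.linalg.inv(s['world_to_cam']).T
    Q=Q[...,:3]; Q[z<=0]=np.nan
    return Q
def show(p): return np.round(p,1).tolist()
E
cat > a.py <<'E'
from h import *
a=snap('scene','scene0.png'); b=snap('side','side0.png'); c=snap('wrist','wrist0.png')
np.savez('s0.npz',**{k+n:s[k] for n,s in zip('abc',(a,b,c)) for k in s})
for n,s in (('scene',a),('side',b),('wrist',c)):
    Q=cloud(s,n); h=cv2.cvtColor(s['image'],cv2.COLOR_RGB2HSV)
    m=(((h[...,0]<6)|(h[...,0]>174))&(h[...,1]>150)&(h[...,2]>60)).astype(np.uint8)
    print(n,s['fov_y'],show(np.linalg.inv(s['world_to_cam'])[:3,3]))
    k,l,st,ce=cv2.connectedComponentsWithStats(m)
    for i in range(1,k):
        if st[i,4]>25: print('red',ce[i].round(),st[i],show(np.nanmedian(Q[l==i],0)),show(np.nanmax(Q[l==i],0)))
E
python3 a.py; python3 -c "
import cv2,numpy as np
i=[cv2.imread('pics/%s0.png'%n) for n in('scene','side')]
print([x.shape for x in i])"
```

```text
scene 53.236398908797185 [1099.6, -442.4, 1149.5]
red [363. 146.] [359 139   8  16  35] [638.4, 464.9, 129.0] [645.5, 468.7, 170.2]
red [311. 155.] [306 150  10  11  66] [480.5, 394.9, 26.7] [493.6, 419.3, 48.9]
red [289. 161.] [285 156  10  11  66] [443.9, 320.5, 27.7] [456.8, 342.3, 48.2]
red [311. 171.] [307 166  10  11  65] [531.8, 337.4, 28.5] [543.5, 370.4, 46.4]
red [338. 234.] [335 230   6   8  40] [781.7, 151.1, 107.1] [789.7, 165.1, 112.3]
side 51.785317170564625 [412.7, 1085.8, 827.2]
red [352. 110.] [348 107   9   9  40] [396.2, -624.6, 132.4] [409.2, -611.1, 144.7]
red [205. 219.] [202 216   6   8  33] [779.4, 163.4, 109.4] [787.9, 169.9, 113.2]
red [222. 294.] [220 288   7  14  43] [639.2, 473.2, 157.3] [644.4, 476.2, 171.6]
red [321. 300.] [315 292  14  16 123] [436.3, 339.7, 30.1] [452.6, 350.8, 47.5]
red [285. 301.] [278 294  14  15 120] [522.9, 357.2, 30.5] [542.3, 366.9, 46.8]
red [302. 321.] [296 313  14  17 140] [473.5, 413.6, 30.0] [490.3, 423.7, 44.4]
wrist 65.70646984690485 [549.1, 79.8, 383.8]
red [503.  45.] [492  37  21  18 249] [774.8, 159.2, 109.0] [787.1, 168.0, 111.2]
[(420, 560, 3), (420, 560, 3)]
```

View pics/scene0.png

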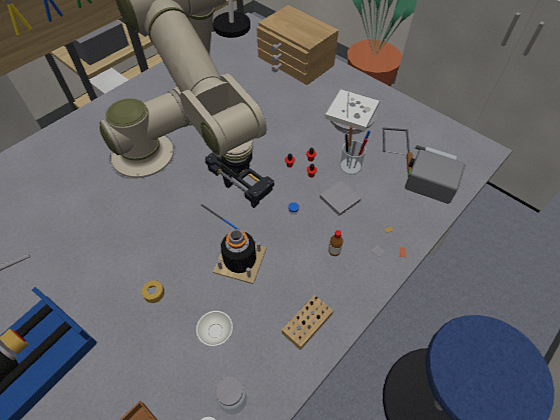

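View pics/side0.png

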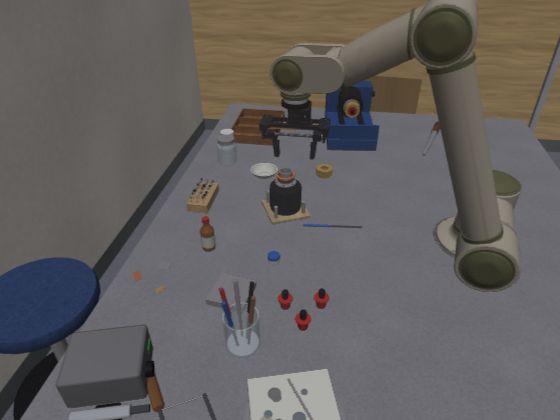

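The scene image shows three red bungs at scene pixels A (289,161), B (311,155) and C (311,171); in the side view they are at (321,300), (302,321) and (285,301). A is about 556 mm from the base, while B and C are about 630 mm, so A is the one meant. The collar is the brass ring at scene (153,291) / side (325,171). The neck is at scene (236,236) / side (286,174).

```bash
cat > b.py <<'E'
from h import *
d=np.load('s0.npz')
S={n:{k:d[k+c] for k in('image','range_z','fov_y','cx','cy','world_to_cam')} for n,c in(('scene','a'),('side','b'))}
def ray(s,u,v):
    f=210/np.tan(np.radians(s['fov_y'])/2); M=np.linalg.inv(s['world_to_cam'])
    return M[:3,3], M[:3,:3]@np.array([(u-s['cx'])/f,-(v-s['cy'])/f,-1])
def onz(s,u,v,z):
    o,r=ray(s,u,v); return o+r*(z-o[2])/r[2]
for n in S:
    s=S[n]; Q=cloud(s,n); im=s['image']; h=cv2.cvtColor(im,cv2.COLOR_RGB2HSV)
    for nm,c,zr,R in (('bungA',(444,333),(20,60),30),('collar',None,(15,45),45),('neck',None,(120,170),40)):
        if c is None:
            px={'scene':{'collar':(153,291),'neck':(236,236)},'side':{'collar':(325,171),'neck':(286,174)}}[n][nm]
            c=onz(s,*px,{'collar':25,'neck':150}[nm])[:2]
        m=(np.hypot(Q[...,0]-c[0],Q[...,1]-c[1])<R)&(Q[...,2]>zr[0])&(Q[...,2]<zr[1])
        P=Q[m]; zt=np.percentile(P[:,2],98); T=P[P[:,2]>zt-4]
        (x,y),r=cv2.minEnclosingCircle(T[:,:2].astype(np.float32))
        print(n,nm,show(c),'n',m.sum(),'ztop',round(zt,1),'topcirc',round(x,1),round(y,1),round(r,1),'all',[round(t,1) for t in (*cv2.minEnclosingCircle(P[:,:2].astype(np.float32))[0],)])
    # black knob of A via colour, ray onto z=45
    px={'scene':(289,161),'side':(321,300)}[n]
    y0,x0=px[1]-14,px[0]-12; sub=h[y0:y0+28,x0:x0+24]
    k=(sub[...,2]<55)&(sub[...,1]<150)
    v,u=np.nonzero(k); print(n,'knob px',u.mean()+x0,v.mean()+y0,k.sum(),show(onz(s,u.mean()+x0,v.mean()+y0,45)))
a=S['scene']['image'][125:205,255:365]; b=S['side']['image'][270:350,255:365]
cv2.imwrite('pics/crop.png',cv2.cvtColor(np.vstack([cv2.resize(i,None,fx=3.6,fy=3.6,interpolation=2) for i in(a,b)]),cv2.COLOR_RGB2BGR))
E
python3 b.py
```

```text
scene bungA [444, 333] n 81 ztop 53.7 topcirc 439.9 326.3 7.5 all [437.9, 327.2]
scene collar [485.5, -318.0] n 299 ztop 32.0 topcirc 483.0 -315.9 31.0 all [481.8, -317.8]
scene neck [590.9, -71.5] n 279 ztop 151.0 topcirc 588.1 -68.3 20.2 all [588.6, -69.5]
scene knob px 289.75 155.66666666666666 12 [436.2, 329.2, 45.0]
side bungA [444, 333] n 175 ztop 54.8 topcirc 435.3 332.7 8.2 all [436.6, 330.8]
side collar [473.6, -296.8] n 138 ztop 31.7 topcirc 476.7 -312.5 30.6 all [476.6, -311.7]
side neck [580.7, -45.9] n 214 ztop 151.5 topcirc 585.3 -64.4 21.1 all [584.1, -61.9]
side knob px 321.3958333333333 293.0 48 [436.6, 332.0, 45.0]
```

View pics/crop.png

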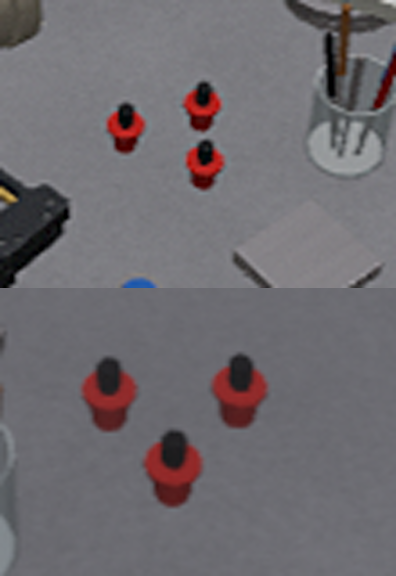

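The crop shows bung A on its own at (125,128) in the upper part and (240,388) in the lower part. It is nearest the base, upright, with its knob free. Its position is about (437,330).

>>> carry_out(plan=[{"x": -1.4,"y": 4.1,"z": -1.1,"claw": 50},{"x": -1.4,"y": 4.1,"z": -1.1,"claw": 50},{"x": -1.4,"y": 4.1,"z": -1.1,"claw": 50},{"x": -1.4,"y": 4.1,"z": -1.1,"claw": 50},{"x": -1.4,"y": 4.1,"z": -1.1,"claw": 50},{"x": -1.4,"y": 4.1,"z": -1.1,"claw": 50},{"x": -1.4,"y": 4.1,"z": -1.1,"claw": 50},{"x": -1.4,"y": 4.1,"z": -1.1,"claw": 50},{"claw": 50},{"claw": 50}])

```text
invalid input at $.plan[0]: expected keys x, y, z, rx, ry, rz, claw
```

```bash
cat > c.py <<'E'
from h import *
s=snap('wrist','w1.png'); st=status.sense(); print({k:np.round(v,3).tolist() for k,v in st.items()})
print(show(s['world_to_cam']@np.array([*st['tool_pos'],1])))
Q=cloud(s,'wrist'); m=(np.hypot(Q[...,0]-437,Q[...,1]-330)<30)&(Q[...,2]>15)&(Q[...,2]<60)
P=Q[m]; print(m.sum(),np.percentile(P[:,2],[50,98]))
for lo,hi in((46,60),(28,36)):
    T=P[(P[:,2]>lo)&(P[:,2]<hi)]; print(lo,len(T),cv2.minEnclosingCircle(T[:,:2].astype(np.float32)))
h=cv2.cvtColor(s['image'],cv2.COLOR_RGB2HSV); r=((h[...,0]<6)|(h[...,0]>174))&(h[...,1]>150)
k,l,t,ce=cv2.connectedComponentsWithStats(r.astype(np.uint8))
for i in range(1,k):
    if t[i,4]>100: print(ce[i].round(),t[i],show(np.nanmedian(Q[l==i],0)))
E
python3 c.py
```

```text
{'t': 0.2, 'joint_positions': [-0.215, 0.381, 1.298, -0.0, 1.464, -0.215], 'joint_vel': [0.001, -0.001, -0.003, -0.0, -0.0, 0.0], 'effort': [0.001, -43.769, -22.446, 0.071, 0.034, -0.0], 'tool_pos': [549.846, 0.02, 238.409], 'tcp_rot': [0.707, 0.707, -0.0, -0.0], 'ft_force': [-0.368, 0.316, -0.757], 'torque': [-0.018, -0.001, 0.03], 'finger_force': 0.0, 'opening': 88.2}
[1.1, -32.7, -162.7, 1.0]Traceback (most recent call last):
  File "c.py", line 5, in <module>
    P=Q[m]; print(m.sum(),np.percentile(P[:,2],[50,98]))
                          ~~~~~~~~~~~~~^^^^^^^^^^^^^^^^
    return _quantile_unchecked(
        a, q, axis, out, overwrite_input, method, keepdims, weights)
    return _ureduce(a,
                    func=_quantile_ureduce_func,
    ...<5 lines>...
                    overwrite_input=overwrite_input,
                    method=method)
    r = func(a, **kwargs)
    result = _quantile(arr,
                       quantiles=q,
    ...<2 lines>...
                       out=out,
                       weights=wgt)
    slices_having_nans = np.isnan(arr[-1, ...])
                                  ~~~^^^^^^^^^
IndexError: index -1 is out of bounds for axis 0 with size 0
```

View pics/w1.png

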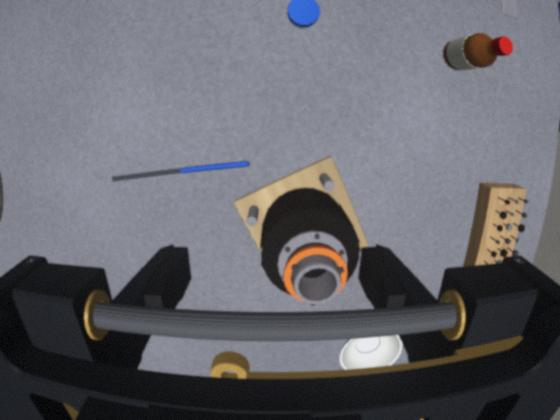

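The wrist view shows the fingers closing along world x, with image up being +y. The neck is at (315,285), the collar at (230,365), and the gem pot's lid at (303,10). Rows need all seven keys, so I'll resend the move in full.

>>> carry_out(plan=[{"x": -1.4,"y": 4.1,"z": -1.1,"rx": 0,"ry": 0,"rz": 0,"claw": 50},{"x": -1.4,"y": 4.1,"z": -1.1,"rx": 0,"ry": 0,"rz": 0,"claw": 50},{"x": -1.4,"y": 4.1,"z": -1.1,"rx": 0,"ry": 0,"rz": 0,"claw": 50},{"x": -1.4,"y": 4.1,"z": -1.1,"rx": 0,"ry": 0,"rz": 0,"claw": 50},{"x": -1.4,"y": 4.1,"z": -1.1,"rx": 0,"ry": 0,"rz": 0,"claw": 50},{"x": -1.4,"y": 4.1,"z": -1.1,"rx": 0,"ry": 0,"rz": 0,"claw": 50},{"x": -1.4,"y": 4.1,"z": -1.1,"rx": 0,"ry": 0,"rz": 0,"claw": 50},{"x": -1.4,"y": 4.1,"z": -1.1,"rx": 0,"ry": 0,"rz": 0,"claw": 50},{"x": 0,"y": 0,"z": 0,"rx": 0,"ry": 0,"rz": 0,"claw": 50},{"x": 0,"y": 0,"z": 0,"rx": 0,"ry": 0,"rz": 0,"claw": 50}], force=20)

```text
t: 1.2
tool_pos: [437.6, 328.4, 150.4]
tcp_rot: [0.706, 0.708, -0.0, 0.0]
ft_force: [-0.3, 0.1, 0.3]
opening: 43.7
finger_force: 0.0
```

```bash
python3 c.py
```

```text
{'t': 1.25, 'joint_positions': [0.426, 0.455, 1.447, -0.0, 1.239, 0.426], 'joint_vel': [-0.027, -0.01, -0.0, 0.0, 0.0, 0.001], 'effort': [1.49, -44.599, -19.703, 0.123, -0.013, 0.021], 'tool_pos': [438.172, 327.686, 150.799], 'tcp_rot': [0.707, 0.707, -0.0, 0.0], 'ft_force': [0.086, -0.598, -0.278], 'torque': [0.011, -0.011, -0.06], 'finger_force': 0.0, 'opening': 44.308}
[1.6, -33.5, -162.7, 1.0]
1476 [30.94518056 53.25044199]
46 358 ((434.74261474609375, 332.18292236328125), 8.66871166229248)
28 1039 ((434.5750427246094, 332.137939453125), 18.930814743041992)
[540.  44.] [520  39  40  12 411] [628.2, 471.1, 110.0]
[317. 108.] [ 296   87   45   44 1184] [469.6, 407.0, 30.6]
[371. 175.] [355 157  40  41 905] [517.5, 354.4, 30.5]
[272. 193.] [ 252  175   42   41 1010] [435.2, 336.6, 30.7]
```

View pics/w1.png

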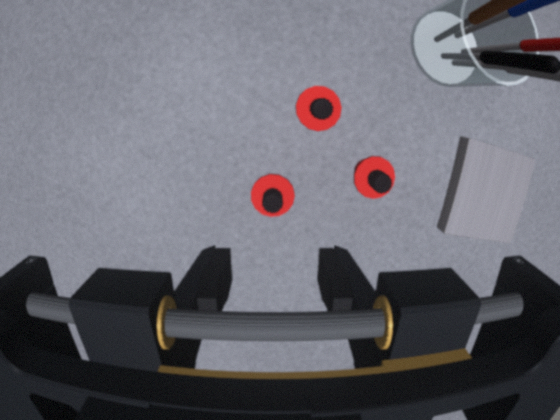

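The wrist view shows bung A at (272,195), between the fingers at 44 mm opening. Its position is (434.6,332.1). I'll descend and grip the knob.

>>> carry_out(plan=[{"x": -0.3,"y": 0.4,"z": -2.4,"rx": 0,"ry": 0,"rz": 0,"claw": 50},{"x": 0,"y": 0,"z": -2.8,"rx": 0,"ry": 0,"rz": 0,"claw": 50},{"x": 0,"y": 0,"z": -2.8,"rx": 0,"ry": 0,"rz": 0,"claw": 50},{"x": 0,"y": 0,"z": -2.0,"rx": 0,"ry": 0,"rz": 0,"claw": 50},{"x": 0,"y": 0,"z": -1.2,"rx": 0,"ry": 0,"rz": 0,"claw": 40},{"x": 0,"y": 0,"z": -0.4,"rx": 0,"ry": 0,"rz": 0,"claw": 30},{"x": 0,"y": 0,"z": 0,"rx": 0,"ry": 0,"rz": 0,"claw": 10},{"x": 0,"y": 0,"z": 0,"rx": 0,"ry": 0,"rz": 0,"claw": 10},{"x": 0,"y": 0,"z": 0,"rx": 0,"ry": 0,"rz": 0,"claw": 10},{"x": 0,"y": 0,"z": 0,"rx": 0,"ry": 0,"rz": 0,"claw": 10},{"x": 0,"y": 0,"z": 0,"rx": 0,"ry": 0,"rz": 0,"claw": 10}], force=20)

```text
t: 2.35
tool_pos: [435.5, 332.2, 35.6]
tcp_rot: [0.707, 0.707, 0.001, 0.0]
ft_force: [-0.1, -1.1, 6.8]
opening: 15.2
finger_force: 20.0
```

```bash
cat > d.py <<'E'
from h import *
import sys
d=np.load('s0.npz'); s={k:d[k+'c'] for k in('image','range_z','fov_y','cx','cy','world_to_cam')}
Q=cloud(s,'wrist')
def fit(P):
    A=np.c_[2*P[:,:2],np.ones(len(P))]; 
    k=np.ones(len(P),bool)
    for _ in range(5):
        q=np.linalg.lstsq(A[k],(P[k,:2]**2).sum(1),rcond=None)[0]; r=np.sqrt(q[2]+q[0]**2+q[1]**2)
        e=abs(np.hypot(P[:,0]-q[0],P[:,1]-q[1])-r); k=e<max(2*np.median(e),.7)
    return show([*q[:2],r,k.sum()])
m=(np.hypot(Q[...,0]-587,Q[...,1]+66)<40)
for lo,hi in((147.5,154),(134,138.5),(109,114)):
    P=Q[m&(Q[...,2]>lo)&(Q[...,2]<hi)]; print(lo,len(P),cv2.minEnclosingCircle(P[:,:2].astype(np.float32)),np.median(P[:,2]))
b=cv2.cvtColor(s['image'],cv2.COLOR_RGB2HSV)
o=m&(b[...,0]>4)&(b[...,0]<18)&(b[...,1]>150)&(b[...,2]>100)&(Q[...,2]>125); P=Q[o]; print('orange',len(P),fit(P),np.median(P[:,2]),cv2.minEnclosingCircle(P[:,:2].astype(np.float32)))
m=(np.hypot(Q[...,0]-480,Q[...,1]+315)<50)&(Q[...,2]>20)&(Q[...,2]<40);P=Q[m];print('collar',len(P), P.min(0),P.max(0))
E
python3 d.py
```

```text
147.5 584 ((584.7747192382812, -64.14563751220703), 20.8579044342041) 149.25310146254418
134 961 ((584.64697265625, -64.55672454833984), 28.689289093017578) 135.43362937486307
109 1108 ((584.3090209960938, -63.46025848388672), 33.316463470458984) 111.85915204172932
orange 796 [584.7, -63.8, 26.1, 658.0] 135.2507640880139 ((584.8263549804688, -64.30021667480469), 28.516429901123047)
collar 466 [ 446.90523981 -322.31206561   20.00942771] [ 506.24530474 -282.14018733   29.80884945]
```

>>> carry_out(plan=[{"x": 0,"y": 0,"z": 3,"rx": 0,"ry": 0,"rz": 0,"claw": 10},{"x": 0,"y": 0,"z": 4,"rx": 0,"ry": 0,"rz": 0,"claw": 10},{"x": 0,"y": 0,"z": 4.5,"rx": 0,"ry": 0,"rz": 0,"claw": 10},{"x": 0,"y": 0,"z": 4.5,"rx": 0,"ry": 0,"rz": 0,"claw": 10},{"x": 1.0,"y": -3.0,"z": 3.0,"rx": 0,"ry": 0,"rz": 0,"claw": 10},{"x": 1.5,"y": -4.0,"z": 1,"rx": 0,"ry": 0,"rz": 0,"claw": 10},{"x": 1.5,"y": -4.0,"z": 0,"rx": 0,"ry": 0,"rz": 0,"claw": 10},{"x": 1.5,"y": -4.0,"z": 0,"rx": 0,"ry": 0,"rz": 0,"claw": 10},{"x": 1.5,"y": -4.0,"z": 0,"rx": 0,"ry": 0,"rz": 0,"claw": 10},{"x": 1.5,"y": -4.0,"z": 0,"rx": 0,"ry": 0,"rz": 0,"claw": 10},{"x": 1.5,"y": -4.0,"z": 0,"rx": 0,"ry": 0,"rz": 0,"claw": 10},{"x": 0,"y": 0,"z": 0,"rx": 0,"ry": 0,"rz": 0,"claw": 10}])

```text
t: 3.55
tool_pos: [536.2, 58.1, 234.3]
tcp_rot: [0.709, 0.705, -0.0, 0.0]
ft_force: [0.4, 0.8, -0.9]
opening: 15.4
finger_force: 20.2
```

```bash
cat > e.py <<'E'
from h import *
s=snap('wrist','w2.png'); st=status.sense(); T=np.array(st['tool_pos']); print(show(T),show(st['ft_force']),show(np.degrees(st['joint_positions'])))
Q=cloud(s,'wrist'); h=cv2.cvtColor(s['image'],cv2.COLOR_RGB2HSV)
r=((h[...,0]<6)|(h[...,0]>174))&(h[...,1]>150)&(np.hypot(Q[...,0]-T[0],Q[...,1]-T[1])<40)
P=Q[r]; print('bung red rel tcp',len(P),show(P.min(0)-T),show(P.max(0)-T))
F=P[abs(P[:,2]-np.percentile(P[:,2],80))<3]; c=cv2.minEnclosingCircle(F[:,:2].astype(np.float32)); print('flange',show(np.array(c[0])-T[:2]),c[1],np.median(F[:,2])-T[2])
n=(np.hypot(Q[...,0]-585,Q[...,1]+64)<32)
for lo,hi in((147.5,154),(133,138.5)):
    P=Q[n&(Q[...,2]>lo)&(Q[...,2]<hi)]; print('neck',lo,len(P),cv2.minEnclosingCircle(P[:,:2].astype(np.float32)))
E
python3 e.py
```

```text
[535.3, 60.3, 234.3] [0.3, 0.7, -0.5] [-6.2, 20.9, 76.6, 0.0, 82.6, -6.0]
bung red rel tcp 1315 [-15.7, -0.0, -32.4] [15.8, 16.9, 8.3]
flange [-0.0, 7.0] 15.699525833129883 -5.300453125561603
neck 147.5 31 ((568.2515869140625, -73.02401733398438), 6.56370735168457)
neck 133 23 ((564.1170654296875, -82.51616668701172), 4.554372310638428)
```

View pics/w2.png

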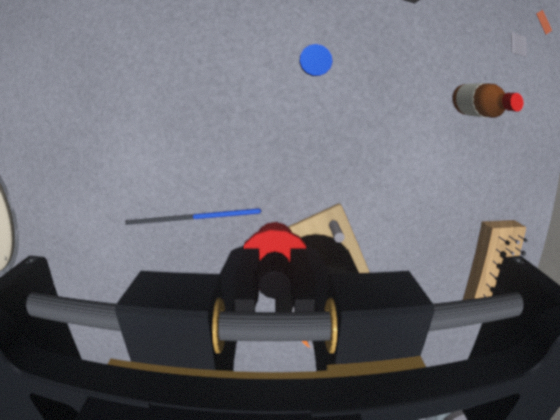

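The wrist view shows the bung held upright, with its flange at (275,245) and the neck to its right behind the finger. I'll move over the neck and check alignment there.

>>> carry_out(plan=[{"x": 0.9,"y": -2.4,"z": 0,"rx": 0,"ry": 0,"rz": 0,"claw": 10},{"x": 1.0,"y": -2.5,"z": 0,"rx": 0,"ry": 0,"rz": 0,"claw": 10},{"x": 1.0,"y": -2.5,"z": 0,"rx": 0,"ry": 0,"rz": 0,"claw": 10},{"x": 1.0,"y": -2.5,"z": 0,"rx": 0,"ry": 0,"rz": 0,"claw": 10},{"x": 1.0,"y": -2.5,"z": 0,"rx": 0,"ry": 0,"rz": 0,"claw": 10},{"x": 0,"y": 0,"z": -2,"rx": 0,"ry": 0,"rz": 0,"claw": 10},{"x": 0,"y": 0,"z": -2,"rx": 0,"ry": 0,"rz": 0,"claw": 10},{"x": 0,"y": 0,"z": 0,"rx": 0,"ry": 0,"rz": 0,"claw": 10},{"x": 0,"y": 0,"z": 0,"rx": 0,"ry": 0,"rz": 0,"claw": 10},{"x": 0,"y": 0,"z": 0,"rx": 0,"ry": 0,"rz": 0,"claw": 10}])

```text
t: 4.6
tool_pos: [584.3, -61.3, 196.0]
tcp_rot: [0.707, 0.707, 0.0, 0.001]
ft_force: [-1.0, 0.1, 0.1]
opening: 15.5
finger_force: 20.2
```

```bash
cat > f.py <<'E'
from h import *
st=status.sense(); print(show(st['tool_pos']),show(st['ft_force']))
ims=[]
for n in('scene','side','wrist'):
    s=snap(n); Q=cloud(s,n); h=cv2.cvtColor(s['image'],cv2.COLOR_RGB2HSV)
    near=np.hypot(Q[...,0]-585,Q[...,1]+64)<45
    red=((h[...,0]<5)|(h[...,0]>174))&(h[...,1]>150)&near&(Q[...,2]>152)
    ora=(h[...,0]>=5)&(h[...,0]<18)&(h[...,1]>140)&(h[...,2]>90)&near&(Q[...,2]>125)&(Q[...,2]<142)
    for k,m in(('bung',red),('seal',ora)):
        P=Q[m]
        if len(P)<5: print(n,k,len(P)); continue
        v,u=np.nonzero(m); print(n,k,len(P),'px u',u.min(),u.max(),'v',v.min(),v.max(),show(P.min(0)),show(P.max(0)))
    c=np.argwhere(red|ora).mean(0).astype(int) if n!='wrist' else (280,280)
    a=s['image'][max(c[0]-35,0):c[0]+35,max(c[1]-50,0):c[1]+50] if n!='wrist' else s['image'][210:350,180:380]
    ims.append(cv2.resize(a,(400,280),interpolation=2))
cv2.imwrite('pics/f.png',cv2.cvtColor(np.vstack([np.hstack(ims[:2]),np.hstack([ims[2],0*ims[2]])]),cv2.COLOR_RGB2BGR))
E
python3 f.py
```

```text
[584.3, -61.3, 196.0] [-1.0, 0.1, 0.1]
scene bung 73 px u 229 242 v 224 235 [572.2, -83.3, 159.0] [607.6, -55.1, 202.5]
scene seal 84 px u 227 246 v 231 246 [558.6, -96.6, 127.5] [616.3, -40.4, 140.7]
side bung 47 px u 280 290 v 160 168 [569.8, -60.0, 167.2] [599.8, -40.8, 194.5]
side seal 44 px u 277 293 v 173 180 [559.9, -80.4, 130.8] [612.4, -34.7, 141.5]
wrist bung 1390 px u 243 306 v 222 261 [567.6, -59.7, 159.1] [599.0, -42.5, 206.2]
wrist seal 1275 px u 236 318 v 189 246 [556.6, -77.0, 127.1] [613.5, -36.0, 141.9]
```

View pics/f.png

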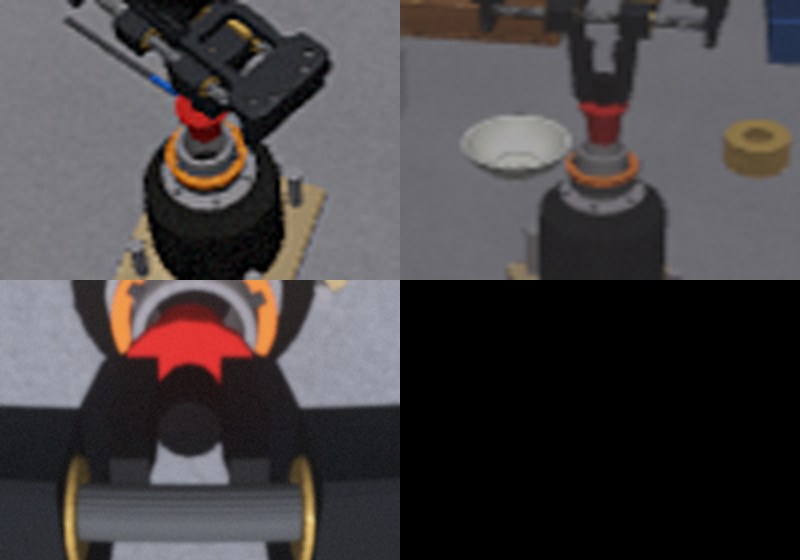

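The views show the bung upright just above the bore; in the wrist crop its flange is centred at (190,340) below the seal ring. It needs +1 mm in x and −3 mm in y before going down.

>>> carry_out(plan=[{"x": 0.1,"y": -0.3,"z": 0,"rx": 0,"ry": 0,"rz": 0,"claw": 10},{"x": 0,"y": 0,"z": 0,"rx": 0,"ry": 0,"rz": 0,"claw": 10},{"x": 0,"y": 0,"z": -0.8,"rx": 0,"ry": 0,"rz": 0,"claw": 10},{"x": 0,"y": 0,"z": -0.8,"rx": 0,"ry": 0,"rz": 0,"claw": 10},{"x": 0,"y": 0,"z": -0.8,"rx": 0,"ry": 0,"rz": 0,"claw": 10},{"x": 0,"y": 0,"z": -0.4,"rx": 0,"ry": 0,"rz": 0,"claw": 10},{"x": 0,"y": 0,"z": -0.2,"rx": 0,"ry": 0,"rz": 0,"claw": 10},{"x": 0,"y": 0,"z": 0,"rx": 0,"ry": 0,"rz": 0,"claw": 10}])

```text
t: 5.55
tool_pos: [585.0, -65.0, 164.5]
tcp_rot: [0.707, 0.707, -0.0, -0.0]
ft_force: [-0.8, -0.3, -0.6]
opening: 15.2
finger_force: 20.2
```

>>> carry_out(plan=[{"x": 0,"y": 0,"z": -0.2,"rx": 0,"ry": 0,"rz": 0,"claw": 10},{"x": 0,"y": 0,"z": -0.2,"rx": 0,"ry": 0,"rz": 0,"claw": 10},{"x": 0,"y": 0,"z": -0.1,"rx": 0,"ry": 0,"rz": 0,"claw": 10},{"x": 0,"y": 0,"z": 0,"rx": 0,"ry": 0,"rz": 0,"claw": 10}])

```text
t: 5.95
tool_pos: [585.0, -65.0, 159.8]
tcp_rot: [0.707, 0.707, 0.0, 0.0]
ft_force: [-0.1, -0.2, -0.9]
opening: 15.2
finger_force: 20.4
```

>>> carry_out(plan=[{"x": 0,"y": 0,"z": -0.1,"rx": 0,"ry": 0,"rz": 0,"claw": 10},{"x": 0,"y": 0,"z": -0.1,"rx": 0,"ry": 0,"rz": 0,"claw": 10},{"x": 0,"y": 0,"z": 0,"rx": 0,"ry": 0,"rz": 0,"claw": 10}])

```text
t: 6.25
tool_pos: [585.1, -65.0, 159.5]
tcp_rot: [0.707, 0.707, 0.0, 0.001]
ft_force: [-4.5, 0.7, 10.3]
opening: 15.2
finger_force: 20.0
```

Contact at 10 N with the TCP at 159.5 means the bung is seated. I'll release it, rise, and go to the collar.

>>> carry_out(plan=[{"x": 0,"y": 0,"z": 0.1,"rx": 0,"ry": 0,"rz": 0,"claw": 40},{"x": 0,"y": 0,"z": 0,"rx": 0,"ry": 0,"rz": 0,"claw": 40},{"x": 0,"y": 0,"z": 0,"rx": 0,"ry": 0,"rz": 0,"claw": 40},{"x": 0,"y": 0,"z": 1.5,"rx": 0,"ry": 0,"rz": 0,"claw": 40},{"x": 0,"y": 0,"z": 3,"rx": 0,"ry": 0,"rz": 0,"claw": 40},{"x": -1.5,"y": -3.5,"z": 2,"rx": 0,"ry": 0,"rz": 0,"claw": 100},{"x": -1.8,"y": -4.2,"z": 0,"rx": 0,"ry": 0,"rz": 0,"claw": 100},{"x": -1.8,"y": -4.2,"z": 0,"rx": 0,"ry": 0,"rz": 0,"claw": 100},{"x": -1.8,"y": -4.2,"z": 0,"rx": 0,"ry": 0,"rz": 0,"claw": 100},{"x": -1.9,"y": -4.3,"z": -3,"rx": 0,"ry": 0,"rz": 0,"claw": 100},{"x": -1.9,"y": -4.3,"z": -3,"rx": 0,"ry": 0,"rz": 0,"claw": 100},{"x": 0,"y": 0,"z": 0,"rx": 0,"ry": 0,"rz": 0,"claw": 100}])

```text
t: 7.45
tool_pos: [479.0, -306.1, 166.3]
tcp_rot: [0.709, 0.705, -0.0, -0.003]
ft_force: [0.3, 1.1, 0.1]
opening: 87.4
finger_force: 0.0
```

```bash
cat > g.py <<'E'
from h import *
s=snap('wrist','w3.png'); st=status.sense(); T=np.array(st['tool_pos']); print(show(T),st['opening'])
Q=cloud(s,'wrist'); h=cv2.cvtColor(s['image'],cv2.COLOR_RGB2HSV)
m=(h[...,0]>15)&(h[...,0]<30)&(h[...,1]>80)&(np.hypot(Q[...,0]-478,Q[...,1]+312)<55)
m&=(Q[...,2]>24)&(Q[...,2]<36); P=Q[m]; v,u=np.nonzero(m)
print(len(P),'px',u.min(),u.max(),v.min(),v.max(),cv2.minEnclosingCircle(P[:,:2].astype(np.float32)),show(P.min(0)),show(P.max(0)))
s=snap('side'); Q=cloud(s,'side'); h=cv2.cvtColor(s['image'],cv2.COLOR_RGB2HSV)
r=((h[...,0]<5)|(h[...,0]>174))&(h[...,1]>150)&(np.hypot(Q[...,0]-585,Q[...,1]+64)<45); P=Q[r]; print('bung',len(P),show(P.min(0)),show(P.max(0)))
E
python3 g.py
```

```text
[480.6, -304.4, 168.2] 88.14066172755362
2541 px 242 306 170 232 ((476.9423828125, -313.0107421875), 30.032779693603516) [447.0, -342.5, 24.0] [506.1, -283.5, 31.3]
bung 38 [569.9, -82.8, 153.8] [602.0, -47.0, 161.5]
```

View pics/w3.png

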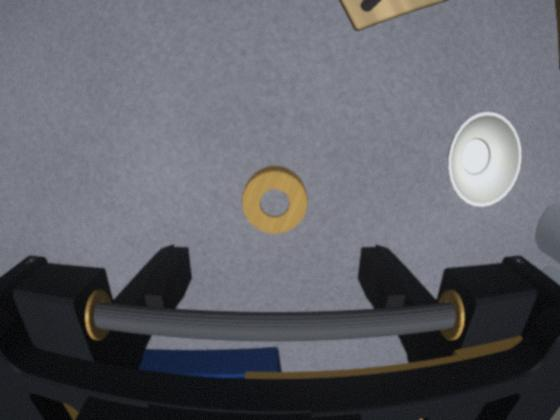

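The wrist view shows the collar at (275,201), i.e. (477,-313), between the open fingers, with the blue box well behind. The bung's flange is at about 155 mm, so it is seated. I'll settle before the final correction.

>>> carry_out(plan=[{"x": 0,"y": -0.3,"z": -2,"rx": 0,"ry": 0,"rz": 0,"claw": 100},{"x": 0,"y": 0,"z": -2,"rx": 0,"ry": 0,"rz": 0,"claw": 100},{"x": 0,"y": 0,"z": -2,"rx": 0,"ry": 0,"rz": 0,"claw": 100},{"x": 0,"y": 0,"z": -1,"rx": 0,"ry": 0,"rz": 0,"claw": 100},{"x": 0,"y": 0,"z": 0,"rx": 0,"ry": 0,"rz": 0,"claw": 100},{"x": 0,"y": 0,"z": 0,"rx": 0,"ry": 0,"rz": 0,"claw": 100},{"x": 0,"y": 0,"z": 0,"rx": 0,"ry": 0,"rz": 0,"claw": 100}])

```text
t: 8.25
tool_pos: [482.5, -306.2, 101.1]
tcp_rot: [0.707, 0.707, 0.0, 0.001]
ft_force: [0.4, 0.3, 1.0]
opening: 88.4
finger_force: 0.0
```

```bash
python3 g.py
```

```text
[482.4, -306.3, 101.0] 87.97011194363445
4014 px 228 309 186 264 ((477.49609375, -313.0366516113281), 30.444442749023438) [447.5, -343.0, 24.0] [506.7, -282.8, 30.7]
bung 39 [570.3, -80.4, 153.1] [602.7, -48.2, 164.7]
```

>>> carry_out(plan=[{"x": -0.5,"y": -0.7,"z": -2,"rx": 0,"ry": 0,"rz": 0,"claw": 100},{"x": 0,"y": 0,"z": -1.8,"rx": 0,"ry": 0,"rz": 0,"claw": 100},{"x": 0,"y": 0,"z": -2,"rx": 0,"ry": 0,"rz": 0,"claw": 100},{"x": 0,"y": 0,"z": -2,"rx": 0,"ry": 0,"rz": 0,"claw": 100},{"x": 0,"y": 0,"z": -1.2,"rx": 0,"ry": 0,"rz": 0,"claw": 100},{"x": 0,"y": 0,"z": -0.4,"rx": 0,"ry": 0,"rz": 0,"claw": 100},{"x": 0,"y": 0,"z": 0,"rx": 0,"ry": 0,"rz": 0,"claw": 80},{"x": 0,"y": 0,"z": 0,"rx": 0,"ry": 0,"rz": 0,"claw": 60},{"x": 0,"y": 0,"z": 0,"rx": 0,"ry": 0,"rz": 0,"claw": 60},{"x": 0,"y": 0,"z": 0,"rx": 0,"ry": 0,"rz": 0,"claw": 60},{"x": 0,"y": 0,"z": 0,"rx": 0,"ry": 0,"rz": 0,"claw": 60}], force=35)

```text
t: 9.45
tool_pos: [477.3, -313.4, 6.7]
tcp_rot: [0.707, 0.707, 0.0, 0.001]
ft_force: [0.1, 1.2, 4.0]
opening: 59.7
finger_force: 35.0
```

Gripped at 60 mm. Now I'll lift the collar and carry it over the neck.

>>> carry_out(plan=[{"x": 0,"y": 0,"z": 2,"rx": 0,"ry": 0,"rz": 0,"claw": 60},{"x": 0,"y": 0,"z": 4,"rx": 0,"ry": 0,"rz": 0,"claw": 60},{"x": 0,"y": 0,"z": 4,"rx": 0,"ry": 0,"rz": 0,"claw": 60},{"x": 0,"y": 0,"z": 4,"rx": 0,"ry": 0,"rz": 0,"claw": 60},{"x": 0.6,"y": 1.5,"z": 3,"rx": 0,"ry": 0,"rz": 0,"claw": 60},{"x": 1.3,"y": 3,"z": 2,"rx": 0,"ry": 0,"rz": 0,"claw": 60},{"x": 1.3,"y": 3,"z": 2,"rx": 0,"ry": 0,"rz": 0,"claw": 60},{"x": 1.3,"y": 3,"z": 0,"rx": 0,"ry": 0,"rz": 0,"claw": 60},{"x": 1.3,"y": 3,"z": 0,"rx": 0,"ry": 0,"rz": 0,"claw": 60},{"x": 1.3,"y": 3,"z": 0,"rx": 0,"ry": 0,"rz": 0,"claw": 60},{"x": 1.3,"y": 3,"z": 0,"rx": 0,"ry": 0,"rz": 0,"claw": 60},{"x": 1.3,"y": 3,"z": 0,"rx": 0,"ry": 0,"rz": 0,"claw": 60}])

```text
t: 10.65
tool_pos: [574.0, -86.7, 215.7]
tcp_rot: [0.707, 0.707, -0.0, -0.0]
ft_force: [0.7, 0.0, -1.0]
opening: 59.9
finger_force: 35.0
```

>>> carry_out(plan=[{"x": 1.0,"y": 2,"z": 0,"rx": 0,"ry": 0,"rz": 0,"claw": 60},{"x": 0,"y": 0,"z": 0,"rx": 0,"ry": 0,"rz": 0,"claw": 60},{"x": 0,"y": 0,"z": 0,"rx": 0,"ry": 0,"rz": 0,"claw": 60},{"x": 0,"y": 0,"z": 0,"rx": 0,"ry": 0,"rz": 0,"claw": 60},{"x": 0,"y": 0,"z": 0,"rx": 0,"ry": 0,"rz": 0,"claw": 60}])

```text
t: 11.15
tool_pos: [583.6, -69.1, 215.9]
tcp_rot: [0.708, 0.707, -0.0, -0.0]
ft_force: [0.5, -0.3, -2.2]
opening: 59.9
finger_force: 35.0
```

>>> carry_out(plan=[{"x": 0.1,"y": 0.4,"z": 0,"rx": 0,"ry": 0,"rz": 0,"claw": 60},{"x": 0,"y": 0,"z": 0,"rx": 0,"ry": 0,"rz": 0,"claw": 60},{"x": 0,"y": 0,"z": 0,"rx": 0,"ry": 0,"rz": 0,"claw": 60}])

```text
t: 11.45
tool_pos: [584.9, -64.2, 216.0]
tcp_rot: [0.707, 0.707, -0.0, 0.0]
ft_force: [0.1, 0.2, -1.8]
opening: 60.0
finger_force: 35.0
```

```bash
cat > k.py <<'E'
from h import *
s=snap('wrist','w4.png'); st=status.sense(); T=np.array(st['tool_pos']); print(show(T),show(st['ft_force']))
Q=cloud(s,'wrist'); h=cv2.cvtColor(s['image'],cv2.COLOR_RGB2HSV)
near=np.hypot(Q[...,0]-585,Q[...,1]+64)<50
c=near&(h[...,0]>15)&(h[...,0]<30)&(h[...,1]>80)&(Q[...,2]>T[2]+16)&(Q[...,2]<T[2]+32)
P=Q[c]; print('collar',len(P),show(P.min(0)),show(P.max(0)),show(np.percentile(P[:,2]-T[2],[5,50,95])))
if len(P): print(cv2.minEnclosingCircle(P[:,:2].astype(np.float32)))
o=near&(h[...,0]>=5)&(h[...,0]<15)&(h[...,1]>140)&(h[...,2]>90)&(Q[...,2]>132)&(Q[...,2]<138)
P=Q[o]; print('seal',len(P)); 
if len(P): print(show(P.min(0)),show(P.max(0)))
f=near&(Q[...,2]>110)&(Q[...,2]<114); P=Q[f]; print('steel flange',len(P),show(P.min(0)),show(P.max(0)))
E
python3 k.py
```

```text
[584.9, -64.2, 216.0] [0.1, -0.3, -1.6]
collar 7500 [553.2, -78.8, 232.0] [614.8, -34.0, 239.8] [18.4, 21.7, 22.6]
((584.0789794921875, -63.498191833496094), 31.41948699951172)
seal 901
[556.6, -69.1, 132.0] [613.2, -36.8, 137.4]
steel flange 1014 [551.6, -75.0, 110.2] [617.8, -31.7, 114.0]
```

View pics/w4.png

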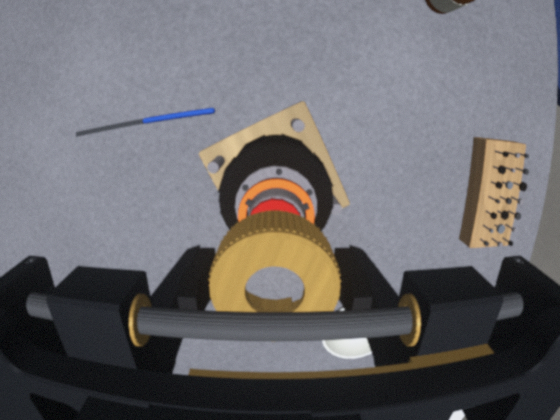

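The wrist view shows the collar at (275,285), held level, with the seal ring behind it at (275,200). It needs −0.8 mm in y, so I'll apply that while descending towards the pins.

>>> carry_out(plan=[{"x": 0,"y": -0.1,"z": -1.5,"rx": 0,"ry": 0,"rz": 0,"claw": 60},{"x": 0,"y": 0,"z": -1.5,"rx": 0,"ry": 0,"rz": 0,"claw": 60},{"x": 0,"y": 0,"z": -1.2,"rx": 0,"ry": 0,"rz": 0,"claw": 60},{"x": 0,"y": 0,"z": -0.8,"rx": 0,"ry": 0,"rz": 0,"claw": 60},{"x": 0,"y": 0,"z": -0.5,"rx": 0,"ry": 0,"rz": 0,"claw": 60},{"x": 0,"y": 0,"z": -0.3,"rx": 0,"ry": 0,"rz": 0,"claw": 60},{"x": 0,"y": 0,"z": -0.3,"rx": 0,"ry": 0,"rz": 0,"claw": 60},{"x": 0,"y": 0,"z": -0.2,"rx": 0,"ry": 0,"rz": 0,"claw": 60},{"x": 0,"y": 0,"z": 0,"rx": 0,"ry": 0,"rz": 0,"claw": 60}])

```text
t: 12.4
tool_pos: [584.9, -65.1, 152.9]
tcp_rot: [0.707, 0.707, 0.0, -0.0]
ft_force: [-0.7, 0.7, -0.5]
opening: 59.9
finger_force: 35.0
```

>>> carry_out(plan=[{"x": 0,"y": 0,"z": -0.1,"rx": 0,"ry": 0,"rz": 0,"claw": 60},{"x": 0,"y": 0,"z": -0.1,"rx": 0,"ry": 0,"rz": 0,"claw": 60},{"x": 0,"y": 0,"z": -0.05,"rx": 0,"ry": 0,"rz": 0,"claw": 60},{"x": 0,"y": 0,"z": 0,"rx": 0,"ry": 0,"rz": 0,"claw": 60}])

```text
t: 12.8
tool_pos: [585.1, -65.2, 151.0]
tcp_rot: [0.707, 0.707, 0.0, 0.0]
ft_force: [-1.1, -0.8, 2.2]
opening: 60.1
finger_force: 35.0
```

>>> carry_out(plan=[{"x": 0,"y": 0,"z": -0.1,"rx": 0,"ry": 0,"rz": 0,"claw": 60},{"x": 0,"y": 0,"z": 0,"rx": 0,"ry": 0,"rz": 4,"claw": 60},{"x": 0,"y": 0,"z": 0,"rx": 0,"ry": 0,"rz": 4,"claw": 60},{"x": 0,"y": 0,"z": 0,"rx": 0,"ry": 0,"rz": 4,"claw": 60},{"x": 0,"y": 0,"z": 0,"rx": 0,"ry": 0,"rz": 4,"claw": 60},{"x": 0,"y": 0,"z": 0,"rx": 0,"ry": 0,"rz": 4,"claw": 60},{"x": 0,"y": 0,"z": 0,"rx": 0,"ry": 0,"rz": 0,"claw": 60}])

```text
t: 13.5
tool_pos: [585.7, -65.3, 150.7]
tcp_rot: [0.573, 0.82, 0.0, 0.002]
ft_force: [-0.2, -0.0, 7.6]
opening: 59.8
finger_force: 35.0
```

```bash
cat > s.py <<'E'
from rig import status; import numpy as np
from scipy.spatial.transform import Rotation as R
s=status.sense(); print({k:np.round(s[k],2).tolist() for k in('t','tool_pos','ft_force','torque','opening','finger_force')}, R.from_quat(s['tcp_rot']).as_matrix()[:2,1].round(3))
E
python3 s.py
```

```text
{'t': 13.5, 'tool_pos': [585.66, -65.33, 150.75], 'ft_force': [-0.18, -0.05, 7.56], 'torque': [-0.02, 0.06, 0.11], 'opening': 59.78, 'finger_force': 35.0} [0.939 0.344]
```

>>> carry_out(plan=[{"x": 0,"y": 0,"z": 0,"rx": 0,"ry": 0,"rz": 4,"claw": 60},{"x": 0,"y": 0,"z": 0,"rx": 0,"ry": 0,"rz": 4,"claw": 60},{"x": 0,"y": 0,"z": 0,"rx": 0,"ry": 0,"rz": 4,"claw": 60},{"x": 0,"y": 0,"z": 0,"rx": 0,"ry": 0,"rz": 4,"claw": 60},{"x": 0,"y": 0,"z": 0,"rx": 0,"ry": 0,"rz": 0,"claw": 60}])

```text
t: 14.0
tool_pos: [585.6, -65.2, 150.7]
tcp_rot: [0.453, 0.892, 0.0, 0.001]
ft_force: [-0.3, -0.4, 6.8]
opening: 59.9
finger_force: 35.0
```

```bash
python3 s.py
```

```text
{'t': 14.0, 'tool_pos': [585.58, -65.25, 150.73], 'ft_force': [-0.3, -0.39, 6.81], 'torque': [0.04, 0.04, 0.15], 'opening': 59.92, 'finger_force': 35.0} [0.808 0.59 ]
```

>>> carry_out(plan=[{"x": 0,"y": 0,"z": 0,"rx": 0,"ry": 0,"rz": 4,"claw": 60},{"x": 0,"y": 0,"z": 0,"rx": 0,"ry": 0,"rz": 4,"claw": 60},{"x": 0,"y": 0,"z": 0,"rx": 0,"ry": 0,"rz": 4,"claw": 60},{"x": 0,"y": 0,"z": 0,"rx": 0,"ry": 0,"rz": 4,"claw": 60},{"x": 0,"y": 0,"z": 0,"rx": 0,"ry": 0,"rz": 0,"claw": 60}])

```text
t: 14.5
tool_pos: [585.5, -65.2, 150.7]
tcp_rot: [0.324, 0.946, 0.0, 0.001]
ft_force: [-0.9, 0.1, 6.6]
opening: 59.8
finger_force: 35.0
```

>>> carry_out(plan=[{"x": 0,"y": 0,"z": 0,"rx": 0,"ry": 0,"rz": 4,"claw": 60},{"x": 0,"y": 0,"z": 0,"rx": 0,"ry": 0,"rz": 4,"claw": 60},{"x": 0,"y": 0,"z": 0,"rx": 0,"ry": 0,"rz": 4,"claw": 60},{"x": 0,"y": 0,"z": 0,"rx": 0,"ry": 0,"rz": 4,"claw": 60},{"x": 0,"y": 0,"z": 0,"rx": 0,"ry": 0,"rz": 0,"claw": 60}])

```text
t: 15.0
tool_pos: [585.3, -65.3, 150.6]
tcp_rot: [0.19, 0.982, -0.0, 0.001]
ft_force: [-1.9, -0.2, 6.9]
opening: 59.7
finger_force: 35.0
```

>>> carry_out(plan=[{"x": 0,"y": 0,"z": 0,"rx": 0,"ry": 0,"rz": 4,"claw": 60},{"x": 0,"y": 0,"z": 0,"rx": 0,"ry": 0,"rz": 4,"claw": 60},{"x": 0,"y": 0,"z": 0,"rx": 0,"ry": 0,"rz": 4,"claw": 60},{"x": 0,"y": 0,"z": 0,"rx": 0,"ry": 0,"rz": 4,"claw": 60},{"x": 0,"y": 0,"z": 0,"rx": 0,"ry": 0,"rz": 0,"claw": 60}])

```text
t: 15.5
tool_pos: [584.5, -65.5, 149.1]
tcp_rot: [0.052, 0.999, -0.0, -0.001]
ft_force: [-2.3, -4.0, -2.1]
opening: 59.9
finger_force: 35.0
```

```bash
python3 s.py
```

```text
{'t': 15.5, 'tool_pos': [584.48, -65.53, 149.14], 'ft_force': [-2.29, -4.03, -2.09], 'torque': [-0.49, 0.37, 0.01], 'opening': 59.9, 'finger_force': 35.0} [0.104 0.995]
```

The collar dropped in: the force on the tool is back to its weight alone and z fell 1.5 mm. I'll push down.

>>> carry_out(plan=[{"x": 0,"y": 0,"z": -0.1,"rx": 0,"ry": 0,"rz": 0,"claw": 60},{"x": 0,"y": 0,"z": -0.2,"rx": 0,"ry": 0,"rz": 0,"claw": 60},{"x": 0,"y": 0,"z": -0.2,"rx": 0,"ry": 0,"rz": 0,"claw": 60},{"x": 0,"y": 0,"z": -0.1,"rx": 0,"ry": 0,"rz": 0,"claw": 60},{"x": 0,"y": 0,"z": 0,"rx": 0,"ry": 0,"rz": 0,"claw": 60}], force=45)

```text
t: 16.0
tool_pos: [584.7, -65.7, 143.5]
tcp_rot: [0.053, 0.999, -0.001, -0.0]
ft_force: [-3.2, -5.2, 1.2]
opening: 59.7
finger_force: 45.0
```

```bash
python3 s.py
```

```text
{'t': 16.0, 'tool_pos': [584.67, -65.74, 143.48], 'ft_force': [-3.25, -5.17, 1.24], 'torque': [-0.78, 0.58, 0.03], 'opening': 59.7, 'finger_force': 45.0} [0.106 0.994]
```

>>> carry_out(plan=[{"x": -0.03,"y": -0.05,"z": -0.1,"rx": 0,"ry": 0,"rz": 0,"claw": 60},{"x": 0,"y": 0,"z": -0.15,"rx": 0,"ry": 0,"rz": 0,"claw": 60},{"x": 0,"y": 0,"z": -0.15,"rx": 0,"ry": 0,"rz": 0,"claw": 60},{"x": 0,"y": 0,"z": -0.1,"rx": 0,"ry": 0,"rz": 0,"claw": 60},{"x": 0,"y": 0,"z": 0,"rx": 0,"ry": 0,"rz": 0,"claw": 60}], force=60)

```text
t: 16.5
tool_pos: [584.7, -65.9, 139.3]
tcp_rot: [0.053, 0.999, -0.0, 0.0]
ft_force: [-5.1, -4.4, 6.3]
opening: 59.8
finger_force: 60.0
```

```bash
python3 s.py
```

```text
{'t': 16.5, 'tool_pos': [584.67, -65.86, 139.28], 'ft_force': [-5.1, -4.4, 6.32], 'torque': [-0.39, 0.74, -0.04], 'opening': 59.8, 'finger_force': 60.0} [0.105 0.994]
```

>>> carry_out(plan=[{"x": 0,"y": 0,"z": -0.1,"rx": 0,"ry": 0,"rz": 0,"claw": 60},{"x": 0,"y": 0,"z": -0.1,"rx": 0,"ry": 0,"rz": 0,"claw": 60},{"x": 0,"y": 0,"z": -0.1,"rx": 0,"ry": 0,"rz": 0,"claw": 60},{"x": 0,"y": 0,"z": 0,"rx": 0,"ry": 0,"rz": 0,"claw": 60},{"x": 0,"y": 0,"z": 0,"rx": 0,"ry": 0,"rz": 0,"claw": 60}])

```text
t: 17.0
tool_pos: [584.7, -65.9, 137.6]
tcp_rot: [0.053, 0.999, -0.001, 0.001]
ft_force: [-8.7, -2.7, 16.7]
opening: 59.8
finger_force: 60.0
```

```bash
python3 s.py
```

```text
{'t': 17.0, 'tool_pos': [584.74, -65.9, 137.62], 'ft_force': [-8.71, -2.74, 16.67], 'torque': [-0.22, 1.24, -0.08], 'opening': 59.77, 'finger_force': 60.0} [0.105 0.994]
```

The hard stop is reached: 137.6 measured against 137.7 predicted, at about 18 N. I'll check the collar height and bystanders by camera, without viewing pictures.

```bash
cat > v.py <<'E'
from h import *
for n in('wrist','scene','side'):
    s=snap(n); Q=cloud(s,n); h=cv2.cvtColor(s['image'],cv2.COLOR_RGB2HSV)
    m=(np.hypot(Q[...,0]-585,Q[...,1]+65)<31)&(h[...,0]>15)&(h[...,0]<30)&(h[...,1]>80)&(Q[...,2]>120)&(Q[...,2]<180)
    P=Q[m]
    if len(P)<20: print(n,len(P)); continue
    T=P[P[:,2]>np.percentile(P[:,2],90)-4]; a=np.linalg.lstsq(np.c_[T[:,:2]-[585,-65],np.ones(len(T))],T[:,2],rcond=None)[0]
    print(n,len(T),'top',a[2].round(1),'slope',a[:2].round(3),cv2.minEnclosingCircle(T[:,:2].astype(np.float32)))
d=np.load('s0.npz'); 
for n,c in(('scene','a'),):
    o=d['image'+c].astype(int); diff=np.abs(snap(n)['image'].astype(int)-o).max(2)>60
    k,l,t,ce=cv2.connectedComponentsWithStats(diff.astype(np.uint8))
    print('changed',[(ce[i].round().tolist(),int(t[i,4])) for i in range(1,k) if t[i,4]>15])
E
python3 v.py; python3 s.py
```

```text
wrist 7214 top 159.8 slope [ 0.012 -0.002] ((585.0316162109375, -64.5495376586914), 30.562467575073242)
scene 98 top 159.4 slope [ 0.002 -0.009] ((589.588623046875, -65.2291488647461), 29.346261978149414)
side 34 top 159.2 slope [-0.048  0.031] ((585.8721313476562, -60.210304260253906), 28.081298828125)
changed [([153.0, 3.0], 251), ([204.0, 8.0], 598), ([151.0, 21.0], 651), ([235.0, 16.0], 28), ([212.0, 62.0], 2034), ([128.0, 38.0], 96), ([154.0, 64.0], 139), ([223.0, 79.0], 20), ([168.0, 99.0], 87), ([195.0, 114.0], 251), ([204.0, 101.0], 122), ([187.0, 122.0], 27), ([230.0, 191.0], 4076), ([219.0, 127.0], 26), ([172.0, 133.0], 52), ([207.0, 134.0], 148), ([289.0, 160.0], 91), ([251.0, 182.0], 16), ([149.0, 286.0], 65), ([156.0, 296.0], 111)]
{'t': 17.2, 'tool_pos': [584.75, -65.89, 137.59], 'ft_force': [-9.25, -2.79, 17.4], 'torque': [-0.24, 1.28, -0.05], 'opening': 59.6, 'finger_force': 60.0} [0.105 0.994]
```

The collar's top is at 159.8 mm, level and centred. Only the arm, the bung and the collar have changed in the scene image. Handing in.

```bash
python3 -c "
from rig import job; print(job.sign_off())"
```

```text
the job is handed in; nothing more can be done
None
```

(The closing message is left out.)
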